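# Draw the photometer's sprung rod to its mark

### The arm

A 7-joint arm with a two-finger parallel gripper is mounted at the origin on the work surface. World frame = base frame: x ahead of the robot, y to its left, z up, the work surface at z = 0. Lengths are in m, angles in rad, forces in N, time in s.
With the tool pointing down it reaches from about 0.425 to 0.925 m from the base axis. Payload 6.8 kg.
Tool frame: the origin (TCP) lies between the finger pads; the fingertips stand 22 mm ahead of it and the grasp point (between the pads) lies 3 mm ahead of it; z points along the fingers, y is the line along which they close (so a half turn about z gives the same grasp; the last joint's range is limited). The gripper opens to 85 mm and grips with 20 to 120 N. Pads are 22 mm wide; open, the fingers measure 114 mm over their backs; the gripper's body (76 mm by 85 mm) begins 54 mm behind the grasp point. The pads swing forward as they close: fully open they stand 13 mm farther back than shut.
Start: joints at [1.126, 0.477, 0.022, 1.555, -0.011, 1.109, -0.083], TCP at [0.223, -0.637, 0.253] pointing down, gripper open.
Joint ranges: [-2.96, 2.96], [-0.34, 2.1], [-1.41, 1.46], [0.24, 2.44], [-1.37, 4.51], [0.17, 1.92], [-2.96, 2.96]. Speed limits (rad/s): [2.39, 2.39, 3.14, 3.14, 3.14, 3.14, 3.14].

### API

Orientations are given as a unit quaternion [w, x, y, z].
In Python, from station import bot gives the robot as it stands.
- The arm moves only by the tool servo_tool, never from a script. Its argument "motion" is a list that holds one entry, the list of rows, each a list of 5 numbers: the opening, from 0 (shut) to 1 (fully open), then the shift along the world's x, y, z each as a share of 0.04 m, from -1 to 1, then the turn about the world's z as a share of 0.12 rad, from -1 to 1. A call has 1 to 20 rows; each row shifts and turns the commanded pose from where the row before left it; what a row does not reach is not made up. A row lasts 1/10 s, in which the tool goes at most 50 mm and 8.59 degrees, less where a joint would pass 70% of its speed; a pose out of reach is approached as far as the arm can. A call with a number of a shift or a turn outside -1 to 1 is refused whole. A call with a gripper value outside its range is refused whole. The fingers move at their own pace and stop on an object; "newtons" is the grip in N (left out, the last holds). Time passes only in rows, so rows that do not move let the fingers close. It gives the time, the measured TCP pose, the force, the opening and the grip force at its end, in the units of the state.
- bot.get_obs(): the state, without advancing time (a new reading comes with each control period).
- bot.read_camera(name): name is "scene" or "top" or "wrist"; returns (picture, depth): 480x640x3 uint8, red, green, blue; 480x640 float32, m along the optical axis (not along the pixel's ray), 0 where there is no reading.
- bot.get_calibration(name): a dict with "fovy" (degrees; the focal length in pixels is half the picture's height over the tangent of half this angle, whatever the lens; pixels are square), "cx", "cy" (the principal point, pixels), "k1" (the pictures are not rectified: a ray, as slopes to the right and down, at radius r is drawn at 1 + k1 r^2 times it, then the intrinsics apply), "view" (4x4, takes a point from world to camera coordinates). Camera axes: x right, y down, z forward; pixel columns grow to the right and rows downward; lengths in m; the calibration is good to about 2 mm. A picture is of the moment at which its call begins: read the wrist's pose just before it. get_calibration takes no time and is no camera call; for the wrist camera it gives the pose at the moment of the call.
- bot.hand_in(): hands the job in; it is judged then, once.
The state is a dict: "t": time; "q": joint angles; "joint_vel": joint speeds; "joint_torque": joint torques, N m; "eef_pos": TCP position; "tool_rot": TCP orientation; "contact_force": force on the tool from outside, world axes, zero at the start; "torque": the same for the moment, N m; "gripper_width": opening from 0.0 (shut) to 1.0 (fully open); "grasp_force": force on a finger pad.
Only numpy, scipy, OpenCV 4.12 (cv2) and the standard library are available. Lean on these libraries where they do the work, as an engineer would, in place of code of your own. Each camera call takes 0.05 s, during which the arm holds its last target. There are 200 camera calls.

### The job

Open the lid of the bench photometer by its bar handle until it rests on its stop and leave it open, then take the black knob inside and pull the sprung telescopic rod out until the dark ring mark on the rod has just come fully out of the sleeve. Finish holding it there: keep the grip on the knob with the ring at the sleeve's mouth, because the spring draws the rod back if let go. Leave the other things on the bench and in the compartment where they stand.

Things in the scene. Friction and masses are not known exactly. Their poses are not given: they have to be found in the camera images.
- photometer: Low pale grey housing fixed to the bench, 320 x 210 mm (x, y), 95 mm high to the rim; under the lid its whole top is an open compartment (walls 6 mm, grey floor 35 mm above the bench). Origin: centre of the underside, on the bench; x along its long side away from the robot (yaw within 0.3 rad), y to the left, z up. The lid hinges along its left (+y) side.
- lid (a joint): Lid angle, rad: 0 closed, 1.85 on its stop (leaning 16 degrees past upright, to the left). Lid 320 x 210 x 8 mm, about 0.3 kg, free-swinging: let go below about 1.5 it falls shut, beyond about 1.65 it falls onto its stop. Its free right edge swings up and over to the photometer's +y, about lid_hinge.
- lid_hinge (a point): Middle of the lid's hinge line, at the photometer's left rim, (0, 105, 95) mm in the photometer's frame; the hinge line runs along the photometer's x.
- lid_handle (a point): Middle of the lid's steel bar handle, on the right (-y) when closed: round bar, 12 mm diameter, 110 mm long along the photometer's x, in the lid's plane, 40 mm out from the lid's free edge on an arm at each end; 250 mm from the hinge line, 99 mm above the bench when closed. Free all round: pinch it from above across y, gripper opened to about 45 mm; it turns in the pads.
- sleeve_mouth (a point): Centre of the mouth of the fixed, level sleeve in the compartment: aluminium tube, 24 mm diameter, with a 28 mm diameter setting collar, 36 mm long, at its near end; the collar's near face is the mouth. 40 mm above the compartment floor, 75 mm above the bench. Its x axis runs from the mouth into the sleeve (away from the robot), within 0.1 rad of the photometer's x; the rod is pulled out along -x.
- pull_rod: Steel telescopic rod (12 mm diameter) with a black knob; slides in the sleeve along its x, does not turn. Fully in at the start; origin on the rod's axis, 2 to 24 mm inside the mouth then, as the collar is set; axes as the sleeve's. An inner spring pulls it in: about 5 N fully in, 8 to 10 N at the mark (44 to 66 mm out), 11 N at the end stop (78 mm out).
- knob (a point): Centre of the knob's grip on the rod's axis, 44 mm out (-x) from pull_rod's origin: round, 24 mm diameter, 28 mm long along the rod, with a flange 34 mm diameter, 4 mm thick on its outer (-x) end. Pinch it from above across the rod; at least 55 mm from its centre is free to either side.
- ring_mark (a point): Point on the rod's axis at the inner (sleeve-side) edge of the dark ring mark, a band 6 mm wide, 15 mm diameter; 42 mm in (+x) from pull_rod's origin, hidden 44 to 66 mm inside the mouth at the start (differs each time), level with sleeve_mouth when the ring has just come fully out.
- reagent_jar: Bystander, not to be disturbed. Origin: centre of its underside, z up. Small jar, 28 mm diameter, 42 mm high, standing in the compartment's far left corner on its floor.
- wash_bottle: Bystander, not to be disturbed. Origin: centre of its underside, z up. Green plastic wash bottle with bent spout, 68 mm diameter, 208 mm high, to the left.
- beaker: Bystander, not to be disturbed. Origin: centre of its underside, z up. Glass beaker, 68 mm diameter, 85 mm high, to the right of the photometer, about 140 mm from the closed lid's handle.
- marker: Bystander, not to be disturbed. Origin: centre of its underside, z up. Felt marker with white body and blue cap, 128 x 16 x 16 mm, lying beyond the vial rack, left of the photometer.
- vial_rack: Bystander, not to be disturbed. Origin: centre of its underside, z up. White block 160 x 70 mm holding small capped vials, 62 mm high, left of the photometer.
- blue_can: Bystander, not to be disturbed. Origin: centre of its underside, z up. Blue can, 70 mm diameter, 110 mm high, at the far left.

How it is judged:
On the way, in this order (a step that is already met when the one before it is completed fails the run):
1. the lid is opened and rests on its stop (value of joint lid above 1.75 rad and contact force between the fingers and photometer below 0.5 N), for 0.3 s.
2. the rod is held by the knob with its ring mark at the sleeve's mouth (value of joint lid above 1.75 rad and x of ring_mark in the frame of sleeve_mouth between -0.005 and 0.005 m and contact force between the fingers and pull_rod above 3 N and linear speed of pull_rod below 0.01 m/s), for 0.5 s.
At the end, for the whole second after the job is handed in: The lid is open on its stop (angle above 1.75 rad), the inner edge of the ring mark is within 5 mm of the sleeve's mouth along the rod, the rod is still (under 10 mm/s) and the fingers are holding it (over 3 N) (all of step 2); the arm keeps its last pose, push and grip.
It fails at once if a bystander is shifted more than 30 mm (distance of any of reagent_jar, wash_bottle, beaker, marker, vial_rack, blue_can from where it was at the start of the episode above 0.03 m).
It fails at once if a bystander is tipped over (angle between any of reagent_jar, wash_bottle, beaker, marker, vial_rack, blue_can's own z axis and vertical above 0.5 rad).
It also fails if it takes over 67 s, if anything falls off the work surface, if the arm or the gripper's body presses on something with over 40 N, if the wrist force passes 120 N, or if a joint passes its speed limit or range.

## Working session

There is one attempt and no reset: what is moved stays moved. The work goes in short steps, Python scripts to look and compute and a tool call to move; the robot and the scene stay as the last step left them, time stands still between calls to the robot, and variables do not carry over. Pictures are saved under pics/ and viewed, at most 10 in all, crops included, and the job is handed in when it is done.

Besides the shell and the picture viewer there is one more tool, called after "Emit:" by a JSON object that holds its "fn" and its "kwargs", one argument or row to a line. servo_tool: Moves the arm, as the interface text tells. Shift numbers are shares of 0.04 m and turn numbers shares of 0.12 rad, none past 1 either way. Its arguments: {"type":"object","properties":{"motion":{"type":"array"},"newtons":{"type":"number"}},"required":["motion"]}

```bash
ls; mkdir -p pics; cat > h.py <<'E'
import numpy as np, cv2, json
from station import bot
def cal(n):
    c=bot.get_calibration(n); f=240/np.tan(np.radians(c["fovy"])/2); return c,f
def ray(c,f,u,v):
    d=np.array([(u-c["cx"])/f,(v-c["cy"])/f]); s=d.copy()
    for _ in range(20): s=d/(1+c["k1"]*(s@s))
    V=np.array(c["view"]); R=V[:3,:3]; o=-R.T@V[:3,3]
    return o,R.T@np.array([s[0],s[1],1.])
def on_plane(c,f,u,v,z):
    o,d=ray(c,f,u,v); return o+d*(z-o[2])/d[2]
def at_depth(c,f,u,v,z):
    o,d=ray(c,f,u,v); return o+d*z
E
python3 - <<'E'
from h import *
for n in ("scene","top"):
    c,f=cal(n); print(n,f,c)
    im,d=bot.read_camera(n); cv2.imwrite(f"pics/{n}0.png",im[:,:,::-1]); np.save(f"{n}0.npy",d)
print(bot.get_obs())
E
```

```text
pics
scene 473.14282229605476 {'fovy': 53.79247733588172, 'cx': 309.6113522653049, 'cy': 232.97156148862607, 'k1': -0.049804693259830876, 'view': array([[ 0.20096603,  0.97944791, -0.0171594 , -0.18018552],
       [ 0.66930222, -0.15007789, -0.72767517, -0.33684029],
       [-0.71529518,  0.13475316, -0.68570722,  1.45954179],
       [ 0.        ,  0.        ,  0.        ,  1.        ]])}
top 435.4335059358607 {'fovy': 57.724897893603156, 'cx': 316.28698067844806, 'cy': 245.5699076810122, 'k1': 0.01665625604146497, 'view': array([[-0.00113857, -0.99974965, -0.0223461 ,  0.06230054],
       [-0.98276911,  0.005249  , -0.18476289,  0.61838148],
       [ 0.18483392,  0.02175069, -0.98252905,  0.87326315],
       [ 0.        ,  0.        ,  0.        ,  1.        ]])}
{'t': 0.1, 'q': array([ 1.12591437,  0.47770376,  0.02235394,  1.55630956, -0.01148887,
        1.10928063, -0.08311184]), 'joint_vel': array([ 1.07322644e-03, -1.97393510e-03,  6.16164979e-05, -2.68857214e-03,
       -1.09101480e-03, -4.18816945e-04, -6.37027010e-04]), 'joint_torque': array([ 4.06000836e-03, -5.97761643e+01,  1.61284313e+00, -2.81958729e+01,
        1.26517258e-02,  5.00096648e-03,  4.84295902e-05]), 'eef_pos': array([ 0.22288454, -0.63664211,  0.25245046]), 'tool_rot': array([-7.62023307e-04,  9.85855105e-01,  1.67598011e-01, -1.94544900e-04]), 'contact_force': array([-0.03723371,  0.12122268,  0.1869938 ]), 'torque': array([-0.05193897, -0.0204463 ,  0.01258663]), 'grasp_force': 0.0, 'gripper_width': 0.9976894023565939}
```

View pics/top0.png

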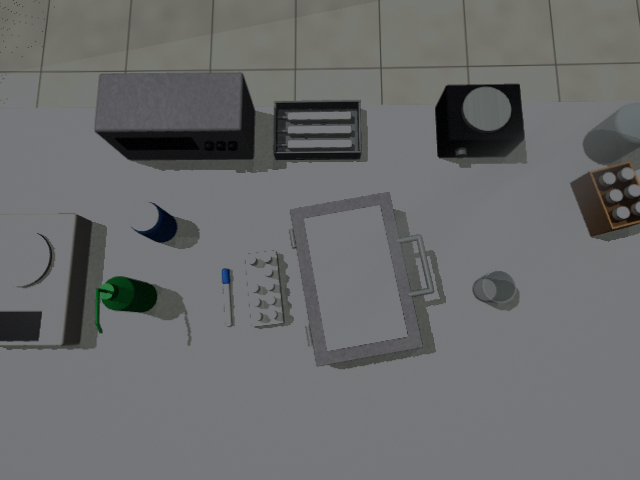

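View pics/scene0.png

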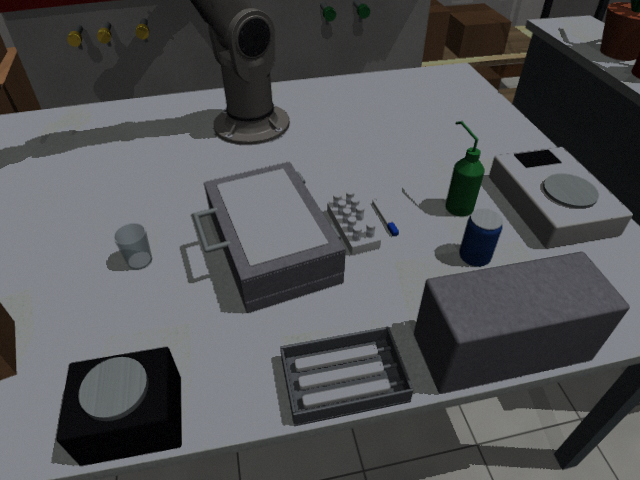

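The top view shows the lid corners at about (291,210), (389,194), (421,346), (316,362). The handle bar runs from (421,236) to (432,294), and the beaker is at (490,289).

```bash
python3 - <<'E'
from h import *
c,f=cal("top"); d=np.load("top0.npy")
P=[on_plane(c,f,u,v,.1) for u,v in [(291,210),(389,194),(421,346),(316,362)]]
for p in P: print(p.round(3))
print("depth z", [at_depth(c,f,u,v,d[v,u]).round(3) for u,v in [(350,280),(310,290),(427,262),(426,262),(428,264)]])
print("handle",[on_plane(c,f,u,v,.099).round(3) for u,v in [(421,236),(432,294)]])
e=(P[0]+P[1]-P[2]-P[3]); yaw=np.arctan2(e[1],e[0]); e2=P[0]+P[3]-P[1]-P[2]; print(yaw,np.arctan2(-e2[0],e2[1]))
# handle: points with z ~ .105 beyond right edge
vv,uu=np.mgrid[215:310,395:445]
pts=np.array([at_depth(c,f,u,v,d[v,u]) for u,v in zip(uu.ravel(),vv.ravel()) if d[v,u]>0])
ctr=np.mean(P,0); 
for y in (yaw,):
    R=np.array([[np.cos(y),np.sin(y)],[-np.sin(y),np.cos(y)]])
    l=(pts[:,:2]-ctr[:2])@R.T
    m=(pts[:,2]>.085)&(l[:,1]<-.125)
    b=m&(l[:,1]<-.138)
    print("ctr",ctr, "bar local",l[b].mean(0),l[b].min(0),l[b].max(0),pts[b].mean(0),b.sum())
E
```

```text
[0.686 0.112 0.1  ]
[ 0.719 -0.092  0.1  ]
[ 0.411 -0.144  0.1  ]
[0.381 0.06  0.1  ]
depth z [array([ 0.54 , -0.008,  0.105]), array([0.52 , 0.072, 0.102]), array([ 0.575, -0.163,  0.103]), array([ 0.575, -0.16 ,  0.105]), array([ 0.587, -0.19 , -0.003])]
handle [array([ 0.63 , -0.154,  0.099]), array([ 0.512, -0.171,  0.099])]
0.16731846597243957 0.15380123081330685
ctr [ 0.54922382 -0.01597014  0.1       ] bar local [-0.00059081 -0.14372899] [-0.06017565 -0.15097155] [ 0.06109202 -0.13800673] [ 0.57257772 -0.15779033  0.10394081] 362
```

Emit:
{"fn": "servo_tool", "kwargs": {
  "motion": [
    [[0.55,0.62,0.85,-0.1,-0.105],[0.55,0.62,0.85,-0.1,-0.105],[0.55,0.62,0.85,-0.1,-0.105],[0.55,0.62,0.85,-0.1,-0.105],[0.55,0.62,0.85,-0.1,-0.105],[0.55,0.62,0.85,-0.1,-0.105],[0.55,0.62,0.85,-0.1,-0.105],[0.55,0.62,0.85,-0.1,-0.105],[0.55,0.62,0.85,-0.1,-0.105],[0.55,0.62,0.85,-0.1,-0.105],[0.55,0.62,0.85,-0.1,-0.105],[0.55,0.62,0.85,-0.1,-0.105],[0.55,0.62,0.85,-0.1,-0.105],[0.55,0.62,0.85,-0.1,-0.105],[0.55,0,0,0,0],[0.55,0,0,0,0],[0.55,0,0,0,0]]
  ]
}}

```text
t: 1.8
eef_pos: [0.5694, -0.1624, 0.197]
tool_rot: [0.0, 0.997, 0.079, -0.001]
contact_force: [-0.2, -1.2, 0.1]
gripper_width: 0.551
grasp_force: 0.0
```

```bash
python3 - <<'E'
from h import *
o=bot.get_obs(); q=o["tool_rot"]; print(o["t"],o["eef_pos"],q,2*np.arctan2(q[2],q[1]),o["gripper_width"])
c,f=cal("wrist"); im,d=bot.read_camera("wrist"); cv2.imwrite("pics/w1.png",im[:,:,::-1]); np.save("w1.npy",d); print(f,c)
V=c["view"]
ok=d>0; vv,uu=np.mgrid[0:480:3,0:640:3]
pts=np.array([at_depth(c,f,u,v,d[v,u]) for u,v in zip(uu.ravel(),vv.ravel()) if d[v,u]>0])
y=.16; R=np.array([[np.cos(y),np.sin(y)],[-np.sin(y),np.cos(y)]])
l=(pts[:,:2]-[.549,-.016])@R.T
b=(pts[:,2]>.085)&(pts[:,2]<.115)&(l[:,1]<-.135)&(l[:,1]>-.16)&(abs(l[:,0])<.045)
print(b.sum(),pts[b].mean(0),l[b].mean(0),np.polyfit(l[b,0],l[b,1],1))
E
```

```text
1.8 [ 0.56944531 -0.16237091  0.19701215] [ 3.03263925e-04  9.96842634e-01  7.94000243e-02 -5.54404266e-04] 0.15896741103772508 0.5507651816929773
418.35777953040105 {'fovy': 59.68334285278335, 'cx': 317.7323443994207, 'cy': 239.27929740528168, 'k1': -0.07583436934776207, 'view': array([[ 1.58765132e-01, -9.87316215e-01,  5.69361865e-04,
        -2.50797927e-01],
       [-9.44327436e-01, -1.51683969e-01,  2.91954907e-01,
         4.90869955e-01],
       [-2.88165451e-01, -4.68899233e-02, -9.56431915e-01,
         4.81500633e-01],
       [ 0.00000000e+00,  0.00000000e+00,  0.00000000e+00,
         1.00000000e+00]])}
386 [ 0.57397736 -0.15766457  0.1036868 ] [ 0.00208858 -0.14383447] [ 0.02182553 -0.14388006]
```

View pics/w1.png

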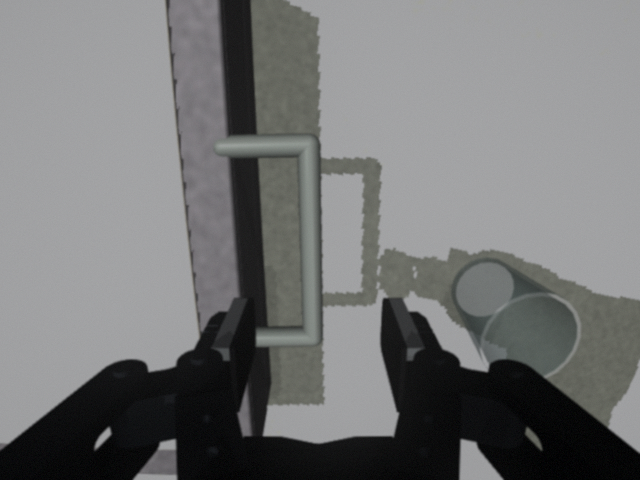

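Emit:
{"fn": "servo_tool", "kwargs": {
  "motion": [
    [[0.45,0.08,0.05,-0.5,0.1],[0.45,0,0.03,-0.5,0],[0.45,0,0,-0.5,0],[0.45,0,0,-0.5,0],[0.45,0,0,-0.4,0],[0.45,0,0,0,0],[0.45,0,0,0,0]]
  ]
}}

```text
t: 2.55
eef_pos: [0.5731, -0.1591, 0.1016]
tool_rot: [0.0, 0.996, 0.085, -0.0]
contact_force: [0.9, -0.4, -0.0]
gripper_width: 0.455
grasp_force: 0.0
```

Emit:
{"fn": "servo_tool", "kwargs": {
  "motion": [
    [[0,0,0,0,0],[0,0,0,0,0],[0,0,0,0,0],[0,0,0,0,0],[0,0,0,0,0],[0,0,0,0,0]]
  ],
  "newtons": 40
}}

```text
t: 3.15
eef_pos: [0.574, -0.1577, 0.1025]
tool_rot: [0.0, 0.996, 0.086, 0.001]
contact_force: [-1.2, 1.1, 6.5]
gripper_width: 0.122
grasp_force: 39.2
```

Emit:
{"fn": "servo_tool", "kwargs": {
  "motion": [
    [[0,-0.005,0.03,0.62,0],[0,-0.015,0.09,0.62,0],[0,-0.025,0.155,0.605,0],[0,-0.035,0.21,0.585,0],[0,-0.045,0.27,0.56,0],[0,-0.055,0.32,0.53,0],[0,-0.06,0.375,0.5,0],[0,-0.07,0.42,0.46,0],[0,-0.075,0.46,0.41,0],[0,-0.085,0.5,0.365,0],[0,0,0,0,0]]
  ]
}}

```text
t: 4.25
eef_pos: [0.554, -0.0444, 0.3144]
tool_rot: [0.002, 0.996, 0.087, 0.001]
contact_force: [-4.5, -5.9, 4.9]
gripper_width: 0.118
grasp_force: 39.2
```

Emit:
{"fn": "servo_tool", "kwargs": {
  "motion": [
    [[0,-0.09,0.535,0.31,0],[0,-0.095,0.56,0.255,0],[0,-0.1,0.585,0.2,0],[0,-0.1,0.6,0.135,0],[0,-0.1,0.61,0.075,0],[0,-0.1,0.615,0.015,0],[0,-0.1,0.615,-0.05,0],[0,-0.1,0.605,-0.11,0],[0,0,0,0,0],[0,0,0,0,0]]
  ]
}}

```text
t: 5.25
eef_pos: [0.521, 0.1458, 0.3448]
tool_rot: [-0.0, 0.996, 0.088, -0.002]
contact_force: [-8.8, -0.9, 6.6]
gripper_width: 0.123
grasp_force: 42.5
```

Emit:
{"fn": "servo_tool", "kwargs": {
  "motion": [
    [[0.5,0,0,0,0],[0.5,0,0,0,0],[0.5,0,0,0,0],[0.5,0,0,0,0],[0.5,0,0,0.5,0],[0.5,0,0,1,0],[0.5,0,0,1,0],[0.5,0,-0.5,0.5,0],[0.5,0,-1,0,0],[0.5,0,-1,0,0],[0.5,-0.5,-1,0,0],[0.5,-0.5,-1,0,0],[0.5,-0.5,-1,0,0],[0.5,0,-1,0,0],[0.5,0,0,0,0],[0.5,0,0,0,0]]
  ]
}}

```text
t: 6.85
eef_pos: [0.4632, -0.1164, 0.4647]
tool_rot: [-0.0, 0.996, 0.085, 0.0]
contact_force: [0.3, 1.0, -0.2]
gripper_width: 0.497
grasp_force: 0.0
```

```bash
python3 - <<'E'
from h import *
print(bot.get_obs()["t"])
for n in ("top","wrist"):
    c,f=cal(n); im,d=bot.read_camera(n); cv2.imwrite(f"pics/{n}2.png",im[:,:,::-1]); np.savez(f"{n}2.npz",d=d,V=c["view"])
E
```

```text
6.85
```

View pics/wrist2.png

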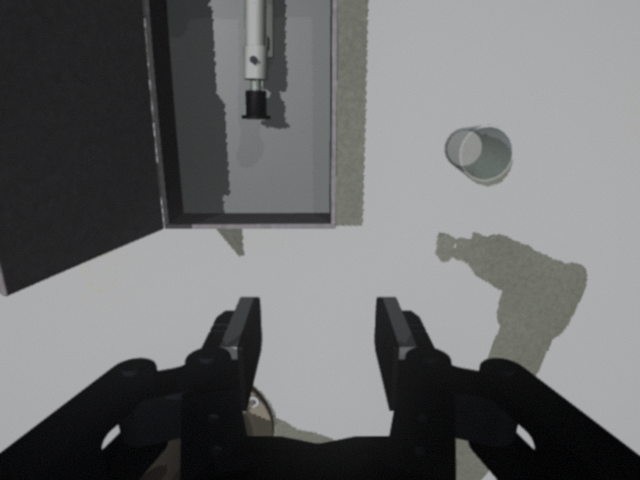

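View pics/top2.png

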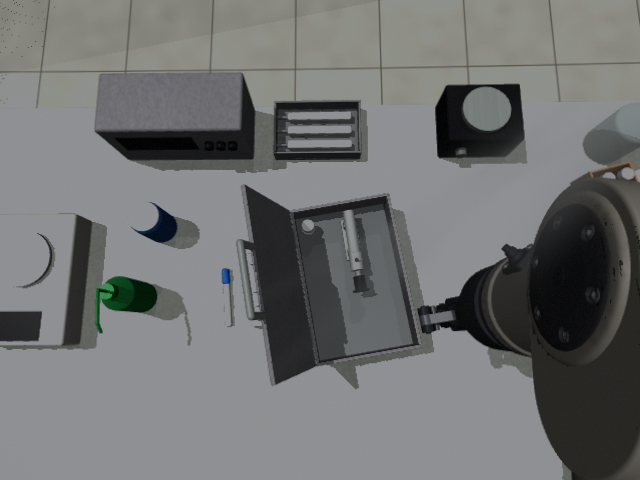

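The lid rests open. In the wrist view the flange edge is near (256,118), the knob near (256,104) and the collar's near edge at about (257,80). In the top view the knob is at (360,284) and the reagent jar at (308,227).

```bash
python3 - <<'E'
from h import *
c,f=cal("wrist"); d=np.load("wrist2.npz")["d"]
im=cv2.imread("pics/wrist2.png")
vv,uu=np.mgrid[0:135,225:300]
P=np.array([np.r_[at_depth(c,f,u,v,d[v,u]),im[v,u].mean()] for u,v in zip(uu.ravel(),vv.ravel()) if d[v,u]>0])
y=.165; ex=np.array([np.cos(y),np.sin(y)]); ey=np.array([-ex[1],ex[0]])
l=np.c_[(P[:,:2]-[.549,-.016])@ex,(P[:,:2]-[.549,-.016])@ey]
m=(P[:,2]>.06)&(P[:,2]<.11)
for a in np.arange(-.09,.1,.004):
    k=m&(abs(l[:,0]-a)<.002)&(abs(l[:,1])<.06)
    if k.sum()>3: print(round(a,3),k.sum(),"y %.4f w %.4f zmax %.4f col %.0f"%((l[k,1].min()+l[k,1].max())/2,np.ptp(l[k,1]),P[k,2].max(),P[k,3].mean()))
E
```

```text
-0.034 36 y -0.0099 w 0.0320 zmax 0.0924 col 54
-0.03 104 y -0.0101 w 0.0323 zmax 0.0928 col 31
-0.026 64 y -0.0100 w 0.0231 zmax 0.0883 col 29
-0.022 83 y -0.0101 w 0.0229 zmax 0.0878 col 30
-0.018 83 y -0.0102 w 0.0225 zmax 0.0878 col 30
-0.014 64 y -0.0104 w 0.0228 zmax 0.0877 col 31
-0.01 79 y -0.0101 w 0.0220 zmax 0.0895 col 31
-0.006 71 y -0.0102 w 0.0217 zmax 0.0879 col 32
-0.002 54 y -0.0104 w 0.0213 zmax 0.0875 col 65
0.002 38 y -0.0101 w 0.0104 zmax 0.0828 col 120
0.006 34 y -0.0095 w 0.0121 zmax 0.0821 col 112
0.01 75 y -0.0099 w 0.0271 zmax 0.0905 col 88
0.014 96 y -0.0099 w 0.0272 zmax 0.0901 col 132
0.018 94 y -0.0100 w 0.0271 zmax 0.0895 col 137
0.022 92 y -0.0101 w 0.0271 zmax 0.0903 col 137
0.026 94 y -0.0104 w 0.0270 zmax 0.0931 col 119
0.03 94 y -0.0102 w 0.0271 zmax 0.0942 col 102
0.034 87 y -0.0110 w 0.0254 zmax 0.0942 col 122
0.038 88 y -0.0110 w 0.0254 zmax 0.0898 col 139
0.042 91 y -0.0111 w 0.0254 zmax 0.0897 col 139
0.046 79 y -0.0113 w 0.0251 zmax 0.0894 col 134
0.05 87 y -0.0112 w 0.0242 zmax 0.0876 col 130
0.054 89 y -0.0112 w 0.0240 zmax 0.0885 col 128
0.058 86 y -0.0114 w 0.0235 zmax 0.0877 col 129
0.062 81 y -0.0110 w 0.0221 zmax 0.0879 col 134
0.066 79 y -0.0111 w 0.0220 zmax 0.0880 col 134
0.07 81 y -0.0113 w 0.0218 zmax 0.0882 col 136
0.074 84 y -0.0113 w 0.0218 zmax 0.0878 col 134
0.078 82 y -0.0116 w 0.0219 zmax 0.0881 col 135
0.082 85 y -0.0107 w 0.0240 zmax 0.0878 col 133
0.086 83 y -0.0108 w 0.0238 zmax 0.0884 col 133
0.09 84 y -0.0108 w 0.0235 zmax 0.0877 col 135
0.094 43 y -0.0111 w 0.0233 zmax 0.0884 col 124
```

```bash
python3 - <<'E'
import cv2
im=cv2.imread("pics/wrist2.png")[0:140,190:330]; cv2.imwrite("pics/crop2.png",cv2.resize(im,None,fx=4,fy=4,interpolation=cv2.INTER_CUBIC))
E
```

```text
(no output)
```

View pics/crop2.png

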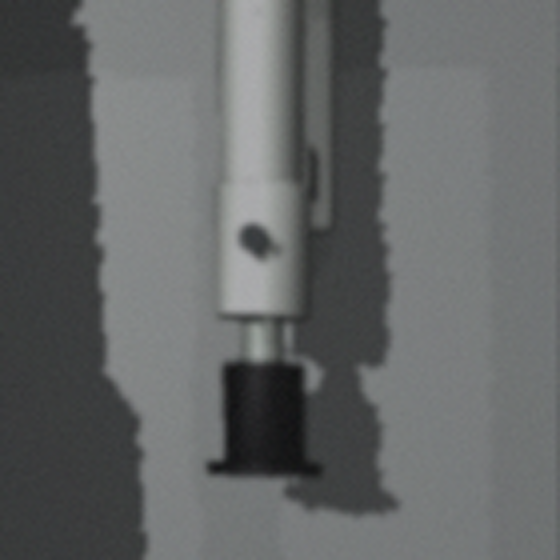

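Emit:
{"fn": "servo_tool", "kwargs": {
  "motion": [
    [[0.6,0.23,0.275,-0.83,-0.02],[0.6,0.23,0.275,-0.83,-0.02],[0.6,0.23,0.275,-0.83,-0.02],[0.6,0.23,0.275,-0.83,-0.02],[0.6,0.23,0.275,-0.83,-0.02],[0.6,0.23,0.275,-0.83,-0.02],[0.6,0.23,0.275,-0.83,-0.02],[0.6,0.23,0.275,-0.83,0],[0.6,0,0,0,0],[0.6,0,0,0,0],[0.6,0,0,0,0]]
  ]
}}

```text
t: 8.05
eef_pos: [0.5377, -0.0278, 0.2008]
tool_rot: [0.0, 0.997, 0.078, 0.001]
contact_force: [-0.0, 0.0, 0.4]
gripper_width: 0.601
grasp_force: 0.0
```

```bash
cat > prof.py <<'E'
from h import *
import sys
o=bot.get_obs(); q=o["tool_rot"]; print(o["t"],o["eef_pos"],2*np.arctan2(q[2],q[1]))
c,f=cal("wrist"); im,d=bot.read_camera("wrist"); cv2.imwrite(f"pics/{sys.argv[1]}.png",im[:,:,::-1])
vv,uu=np.mgrid[0:480,150:480]
P=np.array([np.r_[at_depth(c,f,u,v,d[v,u]),im[v,u].mean()] for u,v in zip(uu.ravel(),vv.ravel()) if d[v,u]>.0])
y=.165; ex=np.array([np.cos(y),np.sin(y)]); ey=np.array([-ex[1],ex[0]])
l=np.c_[(P[:,:2]-[.549,-.016])@ex,(P[:,:2]-[.549,-.016])@ey]
m=(P[:,2]>.07)&(P[:,2]<.1)&(abs(l[:,1]+.01)<.022)
for a in np.arange(-.1,.1,.002):
    k=m&(abs(l[:,0]-a)<.001)
    if k.sum()>3: print("%.3f"%a,k.sum(),"y %.4f w %.4f zmax %.4f col %.0f"%((l[k,1].min()+l[k,1].max())/2,np.ptp(l[k,1]),P[k,2].max(),P[k,3].mean()))
E
python3 prof.py w3 | head -50
```

```text
8.05 [ 0.53768046 -0.02775687  0.20084981] 0.15571364643099725
-0.034 22 y -0.0135 w 0.0206 zmax 0.0916 col 105
-0.032 160 y -0.0098 w 0.0321 zmax 0.0929 col 59
-0.030 394 y -0.0098 w 0.0328 zmax 0.0926 col 37
-0.028 123 y -0.0080 w 0.0273 zmax 0.0908 col 39
-0.026 119 y -0.0098 w 0.0237 zmax 0.0881 col 41
-0.024 125 y -0.0098 w 0.0236 zmax 0.0876 col 43
-0.022 117 y -0.0098 w 0.0236 zmax 0.0878 col 43
-0.020 124 y -0.0098 w 0.0235 zmax 0.0885 col 43
-0.018 118 y -0.0099 w 0.0234 zmax 0.0876 col 43
-0.016 122 y -0.0099 w 0.0234 zmax 0.0878 col 43
-0.014 125 y -0.0099 w 0.0233 zmax 0.0879 col 43
-0.012 131 y -0.0099 w 0.0232 zmax 0.0876 col 44
-0.010 125 y -0.0099 w 0.0232 zmax 0.0882 col 44
-0.008 123 y -0.0100 w 0.0231 zmax 0.0877 col 44
-0.006 130 y -0.0099 w 0.0231 zmax 0.0884 col 44
-0.004 121 y -0.0100 w 0.0230 zmax 0.0876 col 45
-0.002 257 y -0.0100 w 0.0231 zmax 0.0882 col 53
0.000 64 y -0.0103 w 0.0115 zmax 0.0821 col 173
0.002 64 y -0.0104 w 0.0115 zmax 0.0820 col 177
0.004 68 y -0.0104 w 0.0114 zmax 0.0819 col 173
0.006 66 y -0.0104 w 0.0114 zmax 0.0822 col 168
0.008 64 y -
[... 657 characters left out ...]
0.0948 col 183
0.036 168 y -0.0105 w 0.0274 zmax 0.0903 col 206
0.038 181 y -0.0105 w 0.0272 zmax 0.0908 col 209
0.040 170 y -0.0105 w 0.0271 zmax 0.0899 col 208
0.042 172 y -0.0105 w 0.0271 zmax 0.0900 col 207
0.044 177 y -0.0105 w 0.0270 zmax 0.0897 col 211
0.046 190 y -0.0107 w 0.0271 zmax 0.0901 col 200
0.048 166 y -0.0105 w 0.0239 zmax 0.0875 col 201
0.050 141 y -0.0114 w 0.0250 zmax 0.0877 col 199
0.052 155 y -0.0111 w 0.0241 zmax 0.0886 col 205
0.054 169 y -0.0107 w 0.0249 zmax 0.0882 col 204
0.056 173 y -0.0111 w 0.0256 zmax 0.0876 col 201
0.058 141 y -0.0111 w 0.0254 zmax 0.0881 col 198
0.060 163 y -0.0111 w 0.0239 zmax 0.0880 col 205
0.062 171 y -0.0111 w 0.0239 zmax 0.0885 col 202
```

Emit:
{"fn": "servo_tool", "kwargs": {
  "motion": [
    [[0.6,-0.05,-0.02,-0.615,0],[0.6,0,0,-0.615,0],[0.6,0,0,-0.615,0],[0.6,0,0,-0.615,0],[0.6,0,0,-0.615,0],[0.6,0,0,0,0],[0.6,0,0,0,0]]
  ]
}}

```text
t: 8.8
eef_pos: [0.5356, -0.0288, 0.0774]
tool_rot: [0.0, 0.997, 0.077, 0.001]
contact_force: [0.7, -0.9, -0.1]
gripper_width: 0.595
grasp_force: 0.0
```

Emit:
{"fn": "servo_tool", "kwargs": {
  "motion": [
    [[0,0,0,0,0],[0,0,0,0,0],[0,0,0,0,0],[0,0,0,0,0],[0,0,0,0,0],[0,0,0,0,0]]
  ],
  "newtons": 70
}}

```text
t: 9.4
eef_pos: [0.536, -0.0284, 0.078]
tool_rot: [0.0, 0.997, 0.077, 0.001]
contact_force: [-2.0, -0.1, 9.0]
gripper_width: 0.26
grasp_force: 68.1
```

Emit:
{"fn": "servo_tool", "kwargs": {
  "motion": [
    [[0,-0.27,-0.042,0,0],[0,-0.27,-0.042,0,0],[0,-0.27,-0.042,0,0],[0,-0.27,-0.042,0,0],[0,-0.27,-0.042,0,0],[0,0,0,0,0],[0,0,0,0,0],[0,0,0,0,0]]
  ]
}}

```text
t: 10.2
eef_pos: [0.4854, -0.0361, 0.0781]
tool_rot: [-0.0, 0.997, 0.078, 0.005]
contact_force: [8.2, 2.2, -2.9]
gripper_width: 0.257
grasp_force: 69.1
```

```bash
python3 prof.py w4 | head -50; python3 -c "
import cv2
im=cv2.imread('pics/w4.png')[100:400,200:440]; cv2.imwrite('pics/c4.png',cv2.resize(im,None,fx=2,fy=2))"
```

```text
10.2 [ 0.48537716 -0.03606816  0.07810189] 0.15563243571244814
-0.084 174 y -0.0091 w 0.0247 zmax 0.0923 col 44
-0.082 519 y -0.0090 w 0.0235 zmax 0.0926 col 17
-0.080 1036 y -0.0092 w 0.0228 zmax 0.0926 col 14
-0.078 390 y -0.0092 w 0.0262 zmax 0.0942 col 22
-0.076 466 y -0.0092 w 0.0260 zmax 0.0945 col 21
-0.074 456 y -0.0093 w 0.0255 zmax 0.0990 col 19
-0.072 500 y -0.0092 w 0.0256 zmax 0.0998 col 19
-0.070 502 y -0.0093 w 0.0255 zmax 0.0998 col 18
-0.068 513 y -0.0093 w 0.0254 zmax 0.0998 col 18
-0.066 522 y -0.0093 w 0.0255 zmax 0.0999 col 19
-0.064 537 y -0.0093 w 0.0254 zmax 0.0992 col 20
-0.062 532 y -0.0094 w 0.0254 zmax 0.0996 col 21
-0.060 1093 y -0.0100 w 0.0440 zmax 0.1000 col 29
-0.058 620 y -0.0095 w 0.0426 zmax 0.0952 col 45
-0.056 2039 y -0.0109 w 0.0422 zmax 0.1000 col 66
-0.054 858 y -0.0100 w 0.0438 zmax 0.1000 col 34
-0.052 1077 y -0.0087 w 0.0397 zmax 0.0997 col 50
-0.050 207 y -0.0095 w 0.0116 zmax 0.0823 col 172
-0.048 222 y -0.0095 w 0.0115 zmax 0.0821 col 174
-0.046 218 y -0.0095 w 0.0114 zmax 0.0824 col 175
-0.044 223 y -0.0095 w 0.0114 zmax 0.0824 col 176

[... 692 characters left out ...]
col 179
-0.014 274 y -0.0099 w 0.0115 zmax 0.0820 col 178
-0.012 279 y -0.0099 w 0.0116 zmax 0.0825 col 179
-0.010 285 y -0.0101 w 0.0119 zmax 0.0824 col 179
-0.008 280 y -0.0101 w 0.0118 zmax 0.0819 col 178
-0.006 297 y -0.0101 w 0.0117 zmax 0.0826 col 180
-0.004 289 y -0.0102 w 0.0117 zmax 0.0819 col 179
-0.002 290 y -0.0102 w 0.0116 zmax 0.0825 col 180
0.000 310 y -0.0102 w 0.0115 zmax 0.0822 col 181
0.002 292 y -0.0104 w 0.0119 zmax 0.0822 col 178
0.004 304 y -0.0104 w 0.0118 zmax 0.0823 col 170
0.006 320 y -0.0104 w 0.0117 zmax 0.0823 col 173
0.008 312 y -0.0104 w 0.0117 zmax 0.0825 col 171
0.010 421 y -0.0143 w 0.0194 zmax 0.0890 col 108
0.012 841 y -0.0103 w 0.0270 zmax 0.0903 col 186
```

View pics/c4.png

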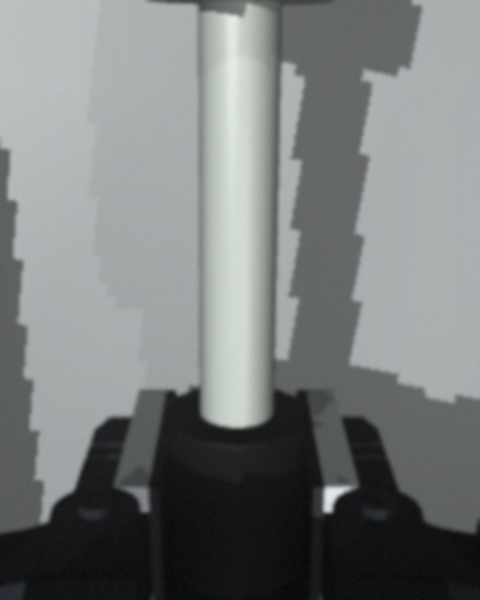

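The rod is out by about 50 mm and no ring shows below the mouth yet. The collar edge sits at row 0–12 of the crop, and there is a hint of dark at (225,12).

Emit:
{"fn": "servo_tool", "kwargs": {
  "motion": [
    [[0,-0.075,-0.012,0,0],[0,-0.075,-0.012,0,0],[0,0,0,0,0],[0,0,0,0,0],[0,0,0,0,0]]
  ]
}}

```text
t: 10.75
eef_pos: [0.4797, -0.0369, 0.0781]
tool_rot: [-0.0, 0.997, 0.078, 0.005]
contact_force: [8.7, 2.1, -2.8]
gripper_width: 0.265
grasp_force: 68.9
```

```bash
cat > ring.py <<'E'
import sys
from h import *
c,f=cal("wrist"); print(bot.get_obs()["eef_pos"])
im,d=bot.read_camera("wrist"); cv2.imwrite(f"pics/{sys.argv[1]}.png",im[:,:,::-1])
y=.155; ex=np.array([np.cos(y),np.sin(y)])
for v in range(40,175):
    u=int(np.interp(v,[100,300],[320,319])); p=at_depth(c,f,u,v,d[v,u])
    r=on_plane(c,f,u,v,.0825)
    if v%2==0: print(v,im[v,u-6:u+7].mean().round(),"x %.4f z %.4f"%((p[:2]-[.549,-.016])@ex,p[2]), "onrod %.4f"%((r[:2]-[.549,-.016])@ex))
E
python3 ring.py w5; python3 -c "
import cv2
im=cv2.imread('pics/w5.png')[40:190,240:400]; cv2.imwrite('pics/c5.png',cv2.resize(im,None,fx=4,fy=4))"
```

```text
[ 0.47966352 -0.0368795   0.07809378]
40 235.0 x 0.0193 z 0.0877 onrod 0.0202
42 236.0 x 0.0188 z 0.0879 onrod 0.0197
44 235.0 x 0.0182 z 0.0889 onrod 0.0192
46 236.0 x 0.0177 z 0.0889 onrod 0.0187
48 236.0 x 0.0173 z 0.0885 onrod 0.0182
50 236.0 x 0.0169 z 0.0882 onrod 0.0177
52 236.0 x 0.0162 z 0.0892 onrod 0.0172
54 236.0 x 0.0158 z 0.0891 onrod 0.0167
56 235.0 x 0.0154 z 0.0889 onrod 0.0162
58 236.0 x 0.0151 z 0.0872 onrod 0.0157
60 236.0 x 0.0144 z 0.0887 onrod 0.0152
62 236.0 x 0.0142 z 0.0870 onrod 0.0147
64 236.0 x 0.0134 z 0.0895 onrod 0.0142
66 235.0 x 0.0130 z 0.0888 onrod 0.0137
68 236.0 x 0.0127 z 0.0871 onrod 0.0132
70 235.0 x 0.0122 z 0.0879 onrod 0.0127
72 229.0 x 0.0117 z 0.0874 onrod 0.0122
74 141.0 x 0.0112 z 0.0876 onrod 0.0117
76 61.0 x 0.0110 z 0.0847 onrod 0.0112
78 48.0 x 0.0107 z 0.0822 onrod 0.0107
80 47.0 x 0.0102 z 0.0820 onrod 0.0102
82 46.0 x 0.0097 z 0.0825 onrod 0.0097
84 49.0 x 0.0092 z 0.0817 onrod 0.0092
86 50.0 x 0.0087 z 0.0815 onrod 0.0087
88 53.0 x 0.0081 z 0.0828 onrod 0.0082
90 117.0 x 0.0078 z 0.0807 onrod 0.0077
92 161.0 x 0.0073 z 0.0802 on
[... 1044 characters left out ...]
nrod -0.0060
144 217.0 x -0.0066 z 0.0804 onrod -0.0065
146 217.0 x -0.0071 z 0.0812 onrod -0.0070
148 217.0 x -0.0077 z 0.0816 onrod -0.0076
150 217.0 x -0.0083 z 0.0807 onrod -0.0081
152 216.0 x -0.0088 z 0.0811 onrod -0.0087
154 216.0 x -0.0093 z 0.0813 onrod -0.0092
156 216.0 x -0.0099 z 0.0812 onrod -0.0098
158 216.0 x -0.0105 z 0.0809 onrod -0.0103
160 216.0 x -0.0110 z 0.0807 onrod -0.0109
162 216.0 x -0.0117 z 0.0799 onrod -0.0114
164 216.0 x -0.0122 z 0.0804 onrod -0.0120
166 215.0 x -0.0127 z 0.0808 onrod -0.0125
168 215.0 x -0.0133 z 0.0802 onrod -0.0131
170 215.0 x -0.0138 z 0.0813 onrod -0.0136
172 215.0 x -0.0143 z 0.0816 onrod -0.0142
174 215.0 x -0.0149 z 0.0808 onrod -0.0147
```

View pics/c5.png

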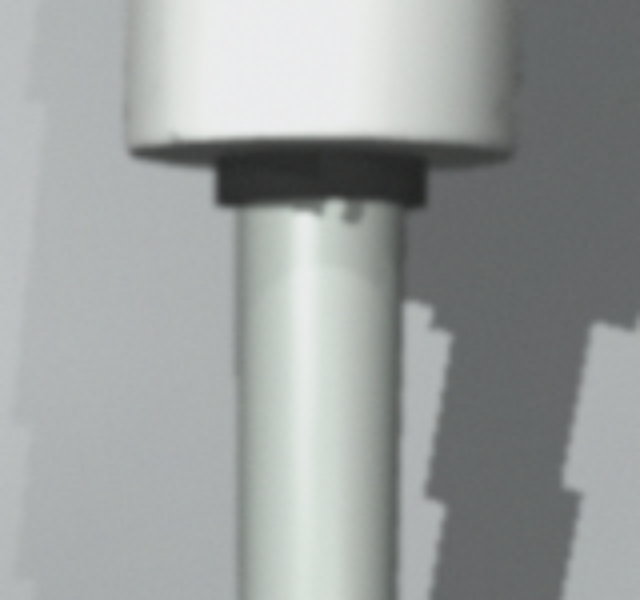

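The ring's outer edge is at row 90 and the collar face is at row 75, so about 3.3 mm of the ring's 6 mm is out. It needs about 3 mm more.

Emit:
{"fn": "servo_tool", "kwargs": {
  "motion": [
    [[0,-0.075,-0.012,0,0],[0,0,0,0,0],[0,0,0,0,0],[0,0,0,0,0],[0,0,0,0,0],[0,0,0,0,0],[0,0,0,0,0],[0,0,0,0,0]]
  ]
}}

```text
t: 11.6
eef_pos: [0.4768, -0.0373, 0.0781]
tool_rot: [-0.0, 0.997, 0.078, 0.005]
contact_force: [8.8, 1.6, -2.7]
gripper_width: 0.257
grasp_force: 68.9
```

```bash
python3 ring.py w6 | sed -n 1,40p
```

```text
[ 0.47678281 -0.03730766  0.07810316]
40 235.0 x 0.0163 z 0.0883 onrod 0.0173
42 235.0 x 0.0159 z 0.0879 onrod 0.0168
44 235.0 x 0.0152 z 0.0893 onrod 0.0163
46 235.0 x 0.0148 z 0.0886 onrod 0.0158
48 235.0 x 0.0144 z 0.0883 onrod 0.0153
50 235.0 x 0.0138 z 0.0890 onrod 0.0148
52 235.0 x -0.0024 z 0.1993 onrod 0.0143
54 235.0 x 0.0130 z 0.0881 onrod 0.0138
56 235.0 x 0.0124 z 0.0889 onrod 0.0133
58 235.0 x 0.0120 z 0.0888 onrod 0.0128
60 223.0 x 0.0115 z 0.0886 onrod 0.0123
62 125.0 x 0.0112 z 0.0872 onrod 0.0118
64 66.0 x 0.0112 z 0.0838 onrod 0.0113
66 51.0 x 0.0108 z 0.0829 onrod 0.0108
68 45.0 x 0.0104 z 0.0814 onrod 0.0103
70 45.0 x 0.0097 z 0.0838 onrod 0.0098
72 46.0 x 0.0093 z 0.0821 onrod 0.0093
74 47.0 x 0.0088 z 0.0825 onrod 0.0088
76 47.0 x 0.0083 z 0.0825 onrod 0.0083
78 47.0 x 0.0078 z 0.0821 onrod 0.0078
80 47.0 x 0.0072 z 0.0831 onrod 0.0073
82 47.0 x 0.0067 z 0.0836 onrod 0.0068
84 46.0 x 0.0062 z 0.0830 onrod 0.0063
86 47.0 x 0.0058 z 0.0821 onrod 0.0058
88 56.0 x 0.0053 z 0.0823 onrod 0.0053
90 167.0 x 0.0048 z 0.0821 onrod 0.0047
92 208.0 x 0.0043 z 0.0816 onrod 0.0042
94 211.0 x 0.0038 z 0.0810 onrod 0.0037
96 216.0 x 0.0033 z 0.0813 onrod 0.0032
98 219.0 x 0.0027 z 0.0815 onrod 0.0027
100 218.0 x 0.0022 z 0.0806 onrod 0.0022
102 221.0 x 0.0017 z 0.0807 onrod 0.0017
104 220.0 x 0.0012 z 0.0808 onrod 0.0011
106 220.0 x 0.0007 z 0.0797 onrod 0.0006
108 220.0 x 0.0001 z 0.0805 onrod 0.0001
110 220.0 x -0.0004 z 0.0802 onrod -0.0004
112 220.0 x -0.0009 z 0.0807 onrod -0.0009
114 219.0 x -0.0014 z 0.0796 onrod -0.0015
116 219.0 x -0.0020 z 0.0809 onrod -0.0020
```

Emit:
{"fn": "servo_tool", "kwargs": {
  "motion": [
    [[0,0,0,0,0],[0,0,0,0,0],[0,0,0,0,0],[0,0,0,0,0],[0,0,0,0,0],[0,0,0,0,0]]
  ]
}}

```text
t: 12.25
eef_pos: [0.4768, -0.0373, 0.0781]
tool_rot: [-0.0, 0.997, 0.078, 0.005]
contact_force: [9.5, 2.0, -3.0]
gripper_width: 0.255
grasp_force: 68.9
```

```bash
python3 -c "
from station import bot
o=bot.get_obs(); print(o['eef_pos'],o['grasp_force']); print(bot.hand_in())"
```

```text
[ 0.4767899  -0.03732477  0.07811224] 68.85533452033997
the job is handed in; nothing more can be done
None
```

I opened the lid onto its stop and pulled the rod until the ring mark was just fully out (inner edge within about 0.5 mm of the mouth by camera); the job is handed in with the knob gripped at 69 N, and no verdict was returned.

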